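Vortex a capped sample tube at medium speed on a touch-run mixer

TASK

Mix the capped sample tube that stands alone at one end of the green rack beside the mixer: first turn the mixer's speed pointer to the long mark in the middle of its scale, then lift that tube out of the rack and press it, upright and bottom first, into the mixer's spring-loaded rubber cup until the cup has sunk about halfway, 5 of its 10 mm. The mixer runs only while the cup is held down and stalls when the cup is driven onto its stop, so never bottom it; finish while still gripping the tube and holding the cup at half travel, with everything else left where it stands.

Things in the scene. Friction and masses are not known exactly. Their poses are not given: they have to be found in the camera images.
- mixer: vortex mixer, white housing 220 mm (x) by 132 mm (y), fixed to the bench. Origin: centre of its underside, on the bench; x points from its front to its back, z up. Front half: level control deck at z = 56 mm, with the speed pointer's upright axis at x = -57, y = 0. Back half (x = 4 to 108): tower with its top at z = 96, carrying the black rubber cup, whose axis is at x = 58, y = 0
- speed_pointer (a joint): angle of the black speed pointer, rad, range 0 to 2.4. Seven dark marks lie round it on a bare metal dial plate 105 mm wide, 0.4 rad apart; the middle mark, longer and thicker (14 by 4 mm, the others 7 by 2), is at 1.2, where the pointer points straight from the axis to the cup (mixer +x). At 0 it points 1.2 rad to the left of that (counterclockwise from above); the value grows clockwise. It stays where it is left; friction 0.04 N m
- pointer_grip (a point): point on the speed pointer's blade, 22 mm out from its axis and 20 mm above the deck. The blade is a straight upright bar 10 mm thick that reaches from 14 mm behind the axis to 38 mm in front of it, 7 to 29 mm above the deck; under it is a round hub 36 mm wide and 10 mm high. The point's x axis points along the blade away from the axis, z up
- mixer_cup (a joint): how far the rubber cup is pressed down, m: 0 free, 0.010 on its stop. A spring holds it up: about 3 N start it moving, 7 N at 5 mm, 11 N on the stop
- cup_seat (a point): centre of the cup's inner floor; moves down with the cup. When free it is 120 mm above the bench. The floor is a flat disc 21 mm wide, the mouth 12 mm above it is 30 mm wide, the cup's outside 48 mm
- sample_tube_0: the tube to mix, standing alone at one end of the rack: straight capped tube 76 mm tall, body 17.6 mm wide, at its top a screw cap 20.4 mm wide and 14 mm high. Origin: centre of its flat bottom; z towards the cap. 14 g, give or take
- tube_rack: green tube rack 56 mm (x) by 138 mm (y), 55 mm high, fixed to the bench; 2 by 5 square cells 22 mm wide, 26 mm apart, open from above; tubes stand 3 mm above the bench in them, their caps wholly above the rack. Origin: centre of its underside; the tube to mix is in the corner cell at x = -13, y = +52
- sample_tube_1: another tube of the same shape, in the rack's cell at x = 13, y = -26 mm; to be left alone
- sample_tube_2: another tube of the same shape, in the rack's cell at x = -13, y = -52 mm; to be left alone
- sample_tube_3: another tube of the same shape, in the rack's cell at x = 13, y = -52 mm; to be left alone
- specimen_jar_0: specimen jar with screw lid, 52 mm wide, 62 mm tall, bystander. Origin: centre of its underside
- immersion_oil: small brown dropper bottle, 33 mm wide, 66 mm tall, bystander. Origin: centre of its underside
- marker_black: marker pen, 135 mm long, 17 mm thick, lying at the right of the bench, bystander. Origin: middle of its underside

How it is judged:
On the way, in this order (a step that is already met when the one before it is completed fails the run):
1. the speed pointer stands on the long middle mark (within 0.15 rad) (value of joint speed_pointer between 1.05 and 1.35 rad), for 0.3 s.
2. the tube is held in the fingers, its bottom at least 70 mm above the bench, clear of the rack (height (world z) of sample_tube_0 above 0.07 m and contact force between the fingers and sample_tube_0 above 1 N), for 0.1 s.
At the end, for the whole second after the job is handed in: The tube, upright within 10 degrees, stands with its bottom on the cup's floor (within 6 mm of its centre) and is still held in the fingers; its push keeps the cup down between 3 and 7 mm; the speed pointer is within 0.15 rad of the middle mark (1.05 to 1.35); all at rest (all of step 1 and value of joint mixer_cup between 0.003 and 0.007 m and horizontal distance between sample_tube_0 and cup_seat below 0.006 m and z of sample_tube_0 in the frame of cup_seat below 0.004 m and angle between sample_tube_0's own z axis and vertical below 0.17 rad and contact force between sample_tube_0 and mixer above 2 N and contact force between the fingers and sample_tube_0 above 2 N and linear speed of sample_tube_0 below 0.02 m/s); the arm keeps its last pose, push and grip.
It fails at once if the cup is driven onto its stop (pressed more than 9.3 mm) (value of joint mixer_cup above 0.0093 m).
It fails at once if another tube, the jar, the bottle or the marker is shifted more than 20 mm (distance of any of sample_tube_1, sample_tube_2, sample_tube_3, specimen_jar_0, immersion_oil, marker_black from where it was at the start of the episode above 0.02 m).
It also fails if it takes over 51 s, if anything falls off the work surface, if the arm or the gripper's body presses on something with over 40 N, if the wrist force passes 120 N, or if a joint passes its speed limit or range.

ROBOT

A 7-joint arm with a two-finger parallel gripper is mounted at the origin on a cart in front of the work surface, level with it; the furniture and walls round the work are solid. World frame = base frame: x ahead of the robot, y to its left, z up, the work surface at z = 0. Lengths are in m, angles in rad, forces in N, time in s.
With the tool pointing down it reaches from about 0.425 to 0.925 m from the base axis. Payload 6.8 kg.
Tool frame: the origin (TCP) lies midway between the tips of the shut fingers; the grasp point (between the pads) lies 19 mm behind it; z points along the fingers, y is the line along which they close (so a half turn about z gives the same grasp; the last joint's range is limited). The gripper opens to 88 mm and grips with 3 to 60 N. Pads are 20 mm wide; open, the fingers measure 115 mm over their backs; the gripper's body (75 mm by 178 mm) begins 61 mm behind the grasp point.
Start: joints at [1.029, 0.477, 0.022, 1.555, -0.011, 1.109, -0.083], TCP at [0.284, -0.612, 0.223] pointing down, gripper open.
Joint ranges: [-2.96, 2.96], [-0.34, 2.1], [-1.41, 1.46], [0.24, 2.44], [-1.37, 4.51], [0.17, 1.92], [-2.96, 2.96]. Speed limits (rad/s): [2.39, 2.39, 3.14, 3.14, 3.14, 3.14, 3.14].

INTERFACE

Orientations are given as a 3x3 rotation matrix whose columns are the frame's x, y, z axes.
In Python, from bench import sensors, eyes, ctrl gives the robot as it stands. The module is installed in compiled form; this text tells all that it offers.
- The arm moves only by the tool drive_tool, never from a script. Its argument "deltas" is a list of rows, each a list of 7 numbers: the finger opening in m, from 0 to 0.0878, then the shift along the tool's x, y, z in m, then the turn, a rotation vector about the tool's x, y, z in degrees. In form: [[hand, dx, dy, dz, rx, ry, rz], ...]. A call has 1 to 20 rows; each row is the pose to reach, as a shift and turn from the pose commanded when the call began, along the tool's axes at that moment; what a row does not reach only later rows make up. A row lasts 1/10 s, in which the tool goes at most 50 mm and 8.59 degrees, less where a joint would pass 70% of its speed; a pose out of reach is approached as far as the arm can. A call with a gripper value outside its range is refused whole. The fingers move at their own pace and stop on an object; the grip force is fixed at half the most. Time passes only in rows, so rows that repeat a pose let the fingers close. It gives the time, the measured TCP pose, the force, the opening and the grip force at its end, in the units of the state.
- sensors.read_state(): the state, without advancing time (a new reading comes with each control period).
- eyes.camera(name): name is "side" or "top"; returns (picture, depth): 420x560x3 uint8, red, green, blue; 420x560 float32, m along the optical axis (not along the pixel's ray), 0 where there is no reading.
- eyes.camera_info(name): a dict with "fx", "fy", "cx", "cy" (pixels), "R" (3x3) and "t" (3): a world point X has camera coordinates R X + t. Camera axes: x right, y down, z forward; pixel columns grow to the right and rows downward; lengths in m; the calibration is good to about 2 mm. A picture is of the moment at which its call begins. camera_info takes no time and is no camera call.
- ctrl.sign_off(): hands the job in; it is judged then, once.
The state is a dict: "clock": time; "joints": joint angles; "joint_velocities": joint speeds; "tau": joint torques, N m; "position": TCP position; "orientation": TCP orientation; "contact_force": force on the tool from outside, world axes, zero at the start; "moment": the same for the moment, N m; "gripper_width": finger opening in m; "gripper_force": force on a finger pad.
Only numpy, scipy, OpenCV 4.12 (cv2) and the standard library are available. Lean on these libraries where they do the work, as an engineer would, in place of code of your own. Each camera call takes 0.05 s, during which the arm holds its last target. There are 200 camera calls.

## Working session

There is one attempt and no reset: what is moved stays moved. The work goes in short steps, Python scripts to look and compute and a tool call to move; the robot and the scene stay as the last step left them, time stands still between calls to the robot, and variables do not carry over. Pictures are saved under pics/ and viewed, at most 10 in all, crops included, and the job is handed in when it is done.

Besides the shell and the picture viewer there is one more tool, called after ">>>" as a command line: name --pt "numbers of a row" for each row, then --argument value for the rest. drive_tool: Moves the arm, as the interface text tells. Its arguments: {"type":"object","properties":{"deltas":{"type":"array"}},"required":["deltas"]}

```bash
mkdir -p pics
python3 - <<'E'
from bench import sensors, eyes, ctrl
import cv2, numpy as np
s=sensors.read_state()
for k in s: print(k,np.round(s[k],4).tolist())
for n in("top","side"):
    p,d=eyes.camera(n); cv2.imwrite(f"pics/{n}0.png",p[:,:,::-1]); np.savez(f"{n}0.npz",p=p,d=d)
    i=eyes.camera_info(n); print({k:np.round(v,4).tolist() for k,v in i.items()})
E
```

```text
clock 0.0
joints [1.0289, 0.4778, 0.0223, 1.5564, -0.0115, 1.1093, -0.0831]
joint_velocities [0.001, -0.0013, 0.0011, -0.0009, 0.0004, -0.0025, 0.0013]
tau [0.0, -58.2856, 1.5347, -27.2611, -0.0544, 0.017, 0.0001]
position [0.2835, -0.6119, 0.2217]
orientation [[0.9073, 0.4204, -0.0009], [0.4204, -0.9073, 0.0016], [-0.0002, -0.0018, -1.0]]
contact_force [0.0076, -1.3243, -0.4563]
moment [-0.0009, 0.0059, 0.0341]
gripper_force 0.0
gripper_width 0.0882
{'fx': 504.171, 'fy': 504.171, 'cx': 276.8518, 'cy': 209.7098, 'R': [[0.0105, -0.9999, -0.0038], [-0.9912, -0.0099, -0.1321], [0.132, 0.0052, -0.9912]], 't': [0.0365, 0.5855, 1.5133]}
{'fx': 522.0402, 'fy': 522.0402, 'cx': 276.932, 'cy': 219.2756, 'R': [[-0.8884, -0.4589, 0.0154], [-0.1787, 0.3147, -0.9322], [0.4229, -0.8309, -0.3616]], 't': [0.5265, 0.2073, 1.3236]}
```

View pics/top0.png

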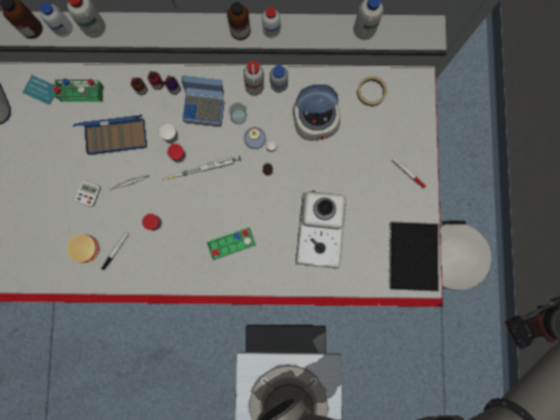

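View pics/side0.png

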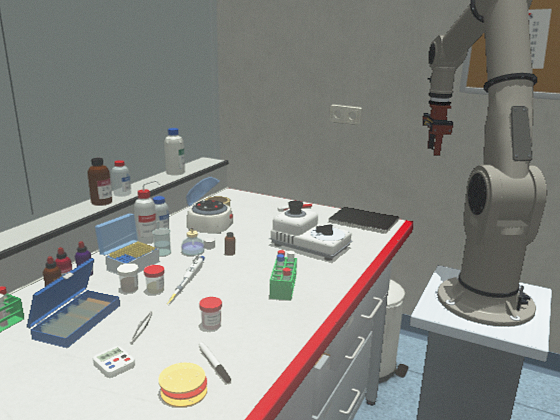

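The top view shows the mixer at about (322,230), with the cup at (324,208) and the dial at (319,247). The rack is at (231,243). The side view shows the same group at (310,235) and (284,275). I'll enlarge the top view next.

```bash
cat > h.py <<'E'
import numpy as np, cv2
from bench import sensors, eyes, ctrl
def ray(n,u,v,z):
    i=eyes.camera_info(n); R=np.array(i["R"]); t=np.array(i["t"]); c=-R.T@t
    d=R.T@np.array([(u-i["cx"])/i["fx"],(v-i["cy"])/i["fy"],1]); return c+d*(z-c[2])/d[2]
def proj(n,X):
    i=eyes.camera_info(n); q=np.array(i["R"])@X+i["t"]; return np.array([i["fx"]*q[0]/q[2]+i["cx"],i["fy"]*q[1]/q[2]+i["cy"]])
def cloud(n,p,d):
    i=eyes.camera_info(n); v,u=np.mgrid[:420,:560]
    q=np.stack([(u-i["cx"])/i["fx"]*d,(v-i["cy"])/i["fy"]*d,d],-1); return (q-i["t"])@np.array(i["R"])
E
python3 - <<'E'
from h import *
f=np.load("top0.npz"); p=f["p"]
a=cv2.resize(p[180:280,200:350],None,fx=5.3,fy=5.3,interpolation=cv2.INTER_CUBIC); cv2.imwrite("pics/c0.png",a[:,:,::-1])
C=cloud("top",p,f["d"])
W=lambda c,r:np.round(C[r,c],3)
print(W(350,150),W(231,243),W(310,255),W(312,215))
# housing: white deck/tower by height
z=C[...,2]; sub=np.zeros(z.shape,bool); sub[185:275,290:350]=1
for lo,hi,nm in((.05,.062,"deck"),(.09,.102,"tower")):
    m=sub&(z>lo)&(z<hi); P=C[m]; r=cv2.minAreaRect(P[:,:2].astype(np.float32)*1000); print(nm,m.sum(),r,np.median(P[:,2]))
hsv=cv2.cvtColor(p,cv2.COLOR_RGB2HSV); sub[:]=0; sub[222:265,200:262]=1
m=sub&(hsv[...,0]>45)&(hsv[...,0]<85)&(hsv[...,1]>90)&(z>.045)&(z<.065)
print("rack",m.sum(),cv2.minAreaRect(C[m][:,:2].astype(np.float32)*1000),np.median(z[m]))
sub&=(z>.068)
n,l,st,ce=cv2.connectedComponentsWithStats(sub.astype(np.uint8))
for k in range(1,n): print(st[k],ce[k],np.median(C[l==k],0).round(4), np.median(hsv[l==k],0))
E
```

```text
[ 0.787 -0.191 -0.006] [0.482 0.183 0.025] [ 0.446 -0.059  0.059] [ 0.563 -0.062  0.098]
deck 1403 ((523.2705078125, -91.14263916015625), (131.60540771484375, 214.1040496826172), 84.20974731445312) 0.05529516669885235
tower 910 ((558.377197265625, -93.7677001953125), (119.37808990478516, 143.44744873046875), 84.9762191772461) 0.09499054440992727
rack 211 ((480.5372314453125, 181.2454376220703), (52.5574836730957, 132.50784301757812), 19.830486297607422) 0.05401103997723638
[258 226   1   1   1] [258. 226.] [0.3802 0.0344 1.5775] [ 30.  11. 158.]
[241 229   7   7  37] [244.2972973  231.86486486] [0.5119 0.1392 0.0777] [  9. 153. 134.]
[233 232   7   7  39] [236.12820513 235.12820513] [0.5025 0.1632 0.0779] [107. 151. 125.]
[244 237   7   7  37] [246.75675676 240.24324324] [0.4877 0.1304 0.0764] [ 38.  18. 165.]
[209 243   1   1   1] [209. 243.] [0.3802 0.0344 1.5775] [ 69. 135.  98.]
[224 242   1   1   1] [224. 242.] [0.3802 0.0344 1.5775] [ 69. 138. 142.]
[211 249   7   7  37] [214.24324324 251.75675676] [0.4515 0.2273 0.0782] [  6. 170. 142.]
[233 255   1   1   1] [233. 255.] [0.3802 0.0344 1.5775] [ 30.  10. 155.]
```

View pics/c0.png

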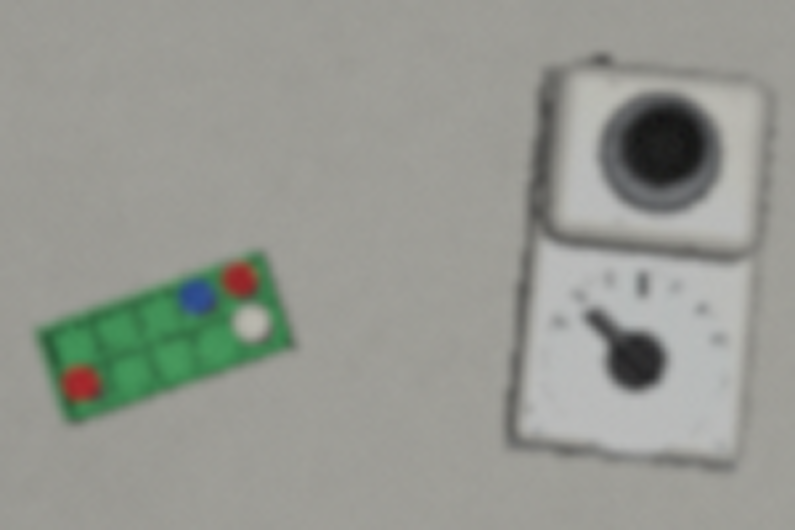

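The enlarged crop shows, in crop pixels:
- **Rack:** green, with the lone red tube at (80,385), and blue, red and white tubes at the other end.
- **Mixer:** the cup is at (660,148), the pointer axis is near (635,360) and the blade points to (590,312). The long mark is at (642,285).

Next I'll measure these exactly.

Run:
```python
from h import *
f=np.load("top0.npz"); p=f["p"]; C=cloud("top",p,f["d"]); z=C[...,2]; g=cv2.cvtColor(p,cv2.COLOR_RGB2GRAY)
def blob(m,z0,nm):
    m=m.astype(np.uint8); c,_=cv2.findContours(m,cv2.RETR_EXTERNAL,cv2.CHAIN_APPROX_NONE); c=max(c,key=cv2.contourArea)
    M=cv2.moments(c); u,v=M["m10"]/M["m00"],M["m01"]/M["m00"]; print(nm,cv2.contourArea(c),(u,v),ray("top",u,v,z0).round(4), cv2.minEnclosingCircle(c)); return c
def win(r0,r1,c0,c1):
    s=np.zeros(z.shape,bool); s[r0:r1,c0:c1]=1; return s
blob(win(190,225,305,345)&(z>.104),.132,"cup outer depth")
blob(win(190,225,305,345)&(g<110),.132,"cup dark<110")
blob(win(190,225,305,345)&(g<50),.132,"cup dark<50")
s=win(232,262,300,342)
m=s&(g<75)
c=blob(m,.085,"pointer dark")
P=np.array([ray("top",u,v,.083) for v,u in np.argwhere(m)]); print(P.shape)
m2=s&(z>.072)&(z<.1); Q=C[m2]; print("blade pts",m2.sum(),np.median(Q,0), cv2.minAreaRect(Q[:,:2].astype(np.float32)*1000))
l=cv2.fitLine(Q[:,:2].astype(np.float32),cv2.DIST_HUBER,0,.01,.01).ravel(); print(l,np.degrees(np.arctan2(l[1],l[0])))
print(np.c_[Q[:,:2]].min(0),Q[:,:2].max(0))
for r in range(234,262): print(r,' '.join(f"{x:3d}" for x in g[r,300:341]))
```

```text
cup outer depth 187.0 (324.95454545454544, 206.63101604278074) [ 0.5831 -0.0971  0.132 ] ((323.9166564941406, 207.94444274902344), 10.12757682800293)
cup dark<110 338.0 (324.17357001972385, 208.3343195266272) [ 0.5781 -0.0949  0.132 ] ((324.32757568359375, 208.3275909423828), 10.850536346435547)
cup dark<50 144.5 (324.90080738177625, 206.84890426758938) [ 0.5824 -0.097   0.132 ] ((324.9285583496094, 206.92857360839844), 7.231704235076904)
pointer dark 58.0 (319.4568965517241, 247.50862068965517) [ 0.4675 -0.0849  0.085 ] ((317.5, 245.5), 7.7782745361328125)
(76, 3)
blade pts 70 [ 0.4779242  -0.07641812  0.08269341] ((477.4841613769531, -77.34121704101562), (50.21611785888672, 10.243637084960938), 45.693206787109375)
[ 0.6774848   0.73553675  0.48086566 -0.07334384] 47.35259
[ 0.45754809 -0.09888639] [ 0.49555841 -0.05729895]
234 138 167 183 186 186 186 186 180 172 171 176 182 184 183 176 175 180 184 186 172 138 120 153 179 186 181 170 164 172 181 185 186 186 187 185 187 185 186 185 183 174
235 141 170 184 186 187 187 184 175 161 156 166 180 186 186 185 184 185 186 184 176 149 137 161
[... 3740 characters left out ...]
 186 187 186 184 175 158 144
258 180 184 186 187 185 185 184 186 186 187 186 186 186 187 186 185 186 187 185 186 187 186 186 186 186 186 186 187 185 185 185 185 184 184 186 186 187 184 176 159 145
259 182 184 184 186 186 186 186 186 187 187 186 187 187 186 186 187 186 186 186 187 186 186 186 186 186 186 186 186 186 186 185 182 182 183 185 187 187 184 175 156 146
260 178 176 180 185 186 187 187 186 187 186 187 186 186 187 187 185 186 187 186 186 186 186 186 186 187 187 185 186 186 184 184 180 181 184 185 186 186 184 171 157 146
261 165 163 171 177 181 182 183 183 184 185 186 186 186 187 187 186 187 186 186 186 186 186 186 186 186 185 187 186 187 185 182 180 183 184 186 186 185 182 171 155 150
```

>>> drive_tool --pt "0.04 0.03 -0.03 0 0 0 0" --pt "0.04 0.06 -0.06 0 0 0 -3" --pt "0.04 0.09 -0.09 0 0 0 -6" --pt "0.04 0.12 -0.12 0 0 0 -9" --pt "0.04 0.15 -0.15 0 0 0 -12" --pt "0.04 0.18 -0.18 0 0 0 -15" --pt "0.04 0.21 -0.21 0 0 0 -18" --pt "0.04 0.24 -0.24 0 0 0 -20.8" --pt "0.04 0.27 -0.27 0 0 0 -20.8" --pt "0.04 0.3 -0.3 0 0 0 -20.8" --pt "0.04 0.33 -0.33 0 0 0 -20.8" --pt "0.04 0.36 -0.36 0 0 0 -20.8" --pt "0.04 0.39 -0.39 0 0 0 -20.8" --pt "0.04 0.412 -0.408 0 0 0 -20.8" --pt "0.04 0.412 -0.408 0 0 0 -20.8" --pt "0.04 0.412 -0.408 0 0 0 -20.8"

```text
clock: 1.7
position: [0.4858, -0.0689, 0.2223]
orientation: [[0.698, 0.716, -0.001], [0.716, -0.698, -0.0], [-0.001, -0.001, -1.0]]
contact_force: [0.0, -0.6, 0.7]
gripper_width: 0.0399
gripper_force: 0.0
```

>>> drive_tool --pt "0.04 0 0 0.03 0 0 0" --pt "0.04 0 0 0.06 0 0 0" --pt "0.04 0 0 0.09 0 0 0" --pt "0.04 0 0 0.11 0 0 0" --pt "0.04 0 0 0.13 0 0 0" --pt "0.04 0 0 0.142 0 0 0" --pt "0.04 0 0 0.152 0 0 0" --pt "0.04 0 0 0.152 0 0 0" --pt "0.0 0 0 0.152 0 0 0" --pt "0.0 0 0 0.152 0 0 0" --pt "0.0 0 0 0.152 0 0 0" --pt "0.0 0 0 0.152 0 0 0" --pt "0.0 0 0 0.152 0 0 0" --pt "0.0 0 0 0.152 0 0 0"

```text
clock: 3.1
position: [0.4875, -0.0698, 0.0712]
orientation: [[0.699, 0.715, 0.003], [0.715, -0.699, -0.001], [0.001, 0.003, -1.0]]
contact_force: [4.6, -2.7, 0.0]
gripper_width: 0.0095
gripper_force: 29.9
```

>>> drive_tool --pt "0.0 -0.0001 0.0022 0 0 0 5" --pt "0.0 -0.0004 0.0043 0 0 0 10" --pt "0.0 -0.0009 0.0065 0 0 0 15" --pt "0.0 -0.0015 0.0086 0 0 0 20" --pt "0.0 -0.0023 0.0106 0 0 0 25" --pt "0.0 -0.0033 0.0125 0 0 0 30" --pt "0.0 -0.0045 0.0143 0 0 0 35" --pt "0.0 -0.0058 0.0161 0 0 0 40" --pt "0.0 -0.0073 0.0177 0 0 0 45" --pt "0.0 -0.0089 0.0192 0 0 0 50" --pt "0.0 -0.0093 0.0194 0 0 0 51" --pt "0.0 -0.0093 0.0194 0 0 0 51" --pt "0.0 -0.0093 0.0194 0 0 0 51" --pt "0.0 -0.0093 0.0194 0 0 0 51"

```text
clock: 4.5
position: [0.4955, -0.0912, 0.0714]
orientation: [[0.996, -0.094, 0.004], [-0.094, -0.996, -0.002], [0.004, 0.002, -1.0]]
contact_force: [5.3, -6.8, -1.4]
gripper_width: 0.01
gripper_force: 29.9
```

>>> drive_tool --pt "0.05 -0.0 0 0 0 0 0" --pt "0.05 0 0 0 0 0 0" --pt "0.05 0 0 0 0 0 0" --pt "0.05 0 0 -0.02 0 0 0" --pt "0.05 0 0 -0.06 0 0 0" --pt "0.05 0 0 -0.1 0 0 0" --pt "0.05 0 0 -0.15 0 0 0" --pt "0.05 -0.002 -0.04 -0.15 0 0 -5" --pt "0.05 -0.004 -0.08 -0.15 0 0 -10" --pt "0.05 -0.006 -0.12 -0.15 0 0 -15" --pt "0.05 -0.01 -0.16 -0.15 0 0 -20" --pt "0.05 -0.02 -0.2 -0.15 0 0 -25.4" --pt "0.05 -0.03 -0.24 -0.15 0 0 -25.4" --pt "0.05 -0.05 -0.28 -0.15 0 0 -25.4" --pt "0.05 -0.073 -0.312 -0.15 0 0 -25.4" --pt "0.05 -0.073 -0.312 -0.15 0 0 -25.4"

```text
clock: 6.1
position: [0.446, 0.2338, 0.2207]
orientation: [[0.936, 0.352, -0.002], [0.352, -0.936, 0.002], [-0.001, -0.003, -1.0]]
contact_force: [0.4, 0.3, 0.5]
gripper_width: 0.0504
gripper_force: 0.0
```

Run:
```python
from h import *
s=sensors.read_state(); print(s["clock"],s["position"].round(4) if hasattr(s["position"],"round") else s["position"])
print(ray("top",214.24,251.76,.079))
ps=[]
for n in("top","side"):
    p,d=eyes.camera(n); np.savez(n+"1.npz",p=p,d=d)
    a=p[180:280,200:350] if n=="top" else p[180:310,220:415]
    ps.append(cv2.resize(a,(780,int(780*a.shape[0]/a.shape[1])),interpolation=cv2.INTER_CUBIC))
    if n=="top":
        C=cloud(n,p,d); z=C[...,2]; w=np.zeros(z.shape,bool); w[232:262,300:342]=1; Q=C[w&(z>.072)&(z<.1)]
        print(len(Q),cv2.minAreaRect(Q[:,:2].astype(np.float32)*1000))
cv2.imwrite("pics/t1.png",ps[0][:,:,::-1]);cv2.imwrite("pics/s1.png",ps[1][:,:,::-1])
```

```text
6.1 [0.446  0.2338 0.2207]
[0.45207309 0.22669009 0.079     ]
63 ((480.8880920410156, -86.92857360839844), (9.66955280303955, 48.81785202026367), 84.65552520751953)
```

View pics/t1.png

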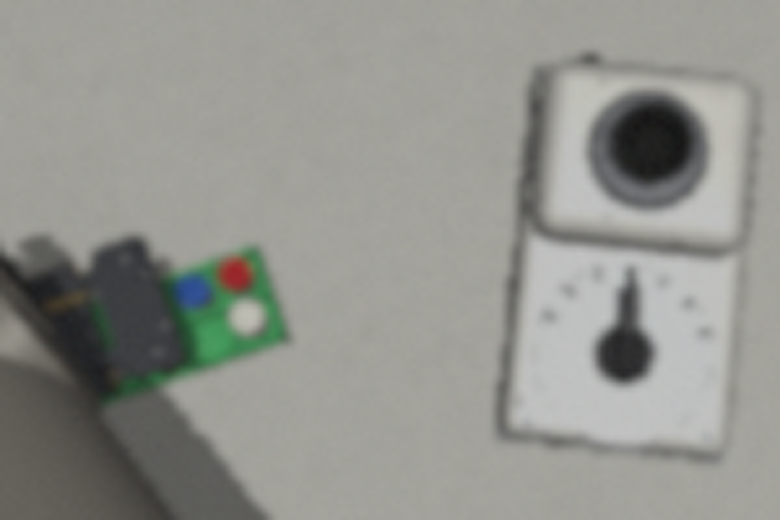

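View pics/s1.png

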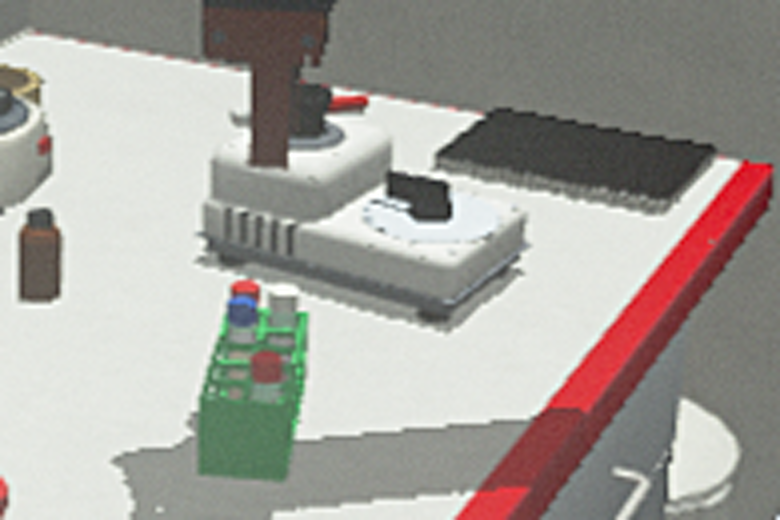

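The pointer now lies over the long mark, at crop (630,290) in the top view, with heading -5.3° against a mixer yaw of -5.5°. In the side view the red cap is at crop (266,365) and clear of the gripper. Next is the tube.

>>> drive_tool --pt "0.05 0.0028 0.011 0 0 0 0" --pt "0.05 0.0028 0.011 0.03 0 0 0" --pt "0.05 0.0028 0.011 0.06 0 0 0" --pt "0.05 0.0028 0.011 0.09 0 0 0" --pt "0.05 0.0028 0.011 0.11 0 0 0" --pt "0.05 0.0028 0.011 0.13 0 0 0" --pt "0.05 0.0028 0.011 0.145 0 0 0" --pt "0.05 0.0028 0.011 0.155 0 0 0" --pt "0.05 0.0028 0.011 0.161 0 0 0" --pt "0.05 0.0028 0.011 0.161 0 0 0" --pt "0.05 0.0028 0.011 0.161 0 0 0"

```text
clock: 7.3
position: [0.4568, 0.2186, 0.0601]
orientation: [[0.94, 0.342, 0.001], [0.342, -0.94, 0.0], [0.001, 0.0, -1.0]]
contact_force: [-0.3, -0.1, 0.0]
gripper_width: 0.0505
gripper_force: 0.0
```

>>> drive_tool --pt "0.05 -0.002 -0.007 0 0 0 0" --pt "0.05 -0.002 -0.007 0 0 0 0" --pt "0.05 -0.002 -0.007 0 0 0 0" --pt "0.0 -0.002 -0.007 0 0 0 0" --pt "0.0 -0.002 -0.007 0 0 0 0" --pt "0.0 -0.002 -0.007 0 0 0 0" --pt "0.0 -0.002 -0.007 0 0 0 0" --pt "0.0 -0.002 -0.007 0 0 0 0" --pt "0.0 -0.002 -0.007 0 0 0 0" --pt "0.0 -0.002 -0.007 0 0 0 0"

```text
clock: 8.3
position: [0.452, 0.2246, 0.0597]
orientation: [[0.939, 0.343, 0.0], [0.343, -0.939, -0.0], [0.0, 0.0, -1.0]]
contact_force: [-0.5, 0.8, -0.5]
gripper_width: 0.0196
gripper_force: 30.0
```

>>> drive_tool --pt "0.0 0 0 -0.02 0 0 0" --pt "0.0 0 0 -0.05 0 0 0" --pt "0.0 0 0 -0.08 0 0 0" --pt "0.0 0 0 -0.12 0 0 0" --pt "0.0 0 0 -0.16 0 0 0" --pt "0.0 0 0 -0.18 0 0 0" --pt "0.0 0.001 0.03 -0.18 0 0 0" --pt "0.0 0.002 0.07 -0.18 0 0 0" --pt "0.0 0.004 0.11 -0.18 0 0 0" --pt "0.0 0.005 0.15 -0.18 0 0 0" --pt "0.0 0.006 0.19 -0.18 0 0 0" --pt "0.0 0.008 0.23 -0.18 0 0 0" --pt "0.0 0.009 0.27 -0.18 0 0 0" --pt "0.0 0.01 0.3 -0.18 0 0 0" --pt "0.0 0.011 0.33 -0.18 0 0 0" --pt "0.0 0.012 0.349 -0.18 0 0 0" --pt "0.0 0.012 0.349 -0.17 0 0 0" --pt "0.0 0.012 0.349 -0.16 0 0 0" --pt "0.0 0.012 0.349 -0.16 0 0 0" --pt "0.0 0.012 0.349 -0.16 0 0 0"

```text
clock: 10.3
position: [0.5823, -0.0974, 0.2191]
orientation: [[0.939, 0.345, -0.001], [0.345, -0.939, 0.001], [-0.001, -0.001, -1.0]]
contact_force: [0.5, 0.2, 0.5]
gripper_width: 0.0195
gripper_force: 30.0
```

Run:
```python
from h import *
s=sensors.read_state(); print(s["clock"],s["position"].round(4),s["contact_force"],s["gripper_force"],s["gripper_width"])
for n in("side","top"):
    p,d=eyes.camera(n); np.savez(n+"2.npz",p=p,d=d)
    a=p[130:250,240:380] if n=="side" else p[180:270,280:400]
    cv2.imwrite(f"pics/{n}2.png",cv2.resize(a,None,fx=5,fy=5,interpolation=cv2.INTER_CUBIC)[:,:,::-1])
P=s["position"]; print("axis px",[proj("side",P+[0,0,h]).round(1) for h in(.02,.005,-.02,-.0567)], "cup px",proj("side",np.array([.583,-.0995,.132])).round(1),proj("side",np.array([.5825,-.097,.132])).round(1))
```

```text
10.3 [ 0.5823 -0.0974  0.2191] [0.4727579  0.15887591 0.48211069] 30.00001609325409 0.019495978406270237
axis px [array([296.2, 169.1]), array([296., 174.]), array([295.8, 181.9]), array([295.4, 193.5])] cup px [295.2 202.6] [295.  202.9]
```

View pics/side2.png

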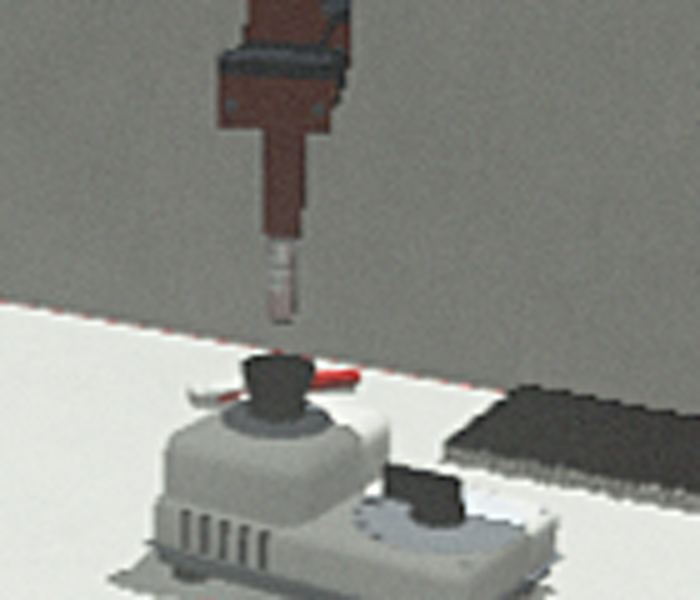

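The side view shows the tube hanging upright, with its axis at crop x≈282 and its bottom at row 322. The cup rim is centred at crop x≈279, which matches once camera tilt is allowed for. The top view will show the other direction.

View pics/top2.png

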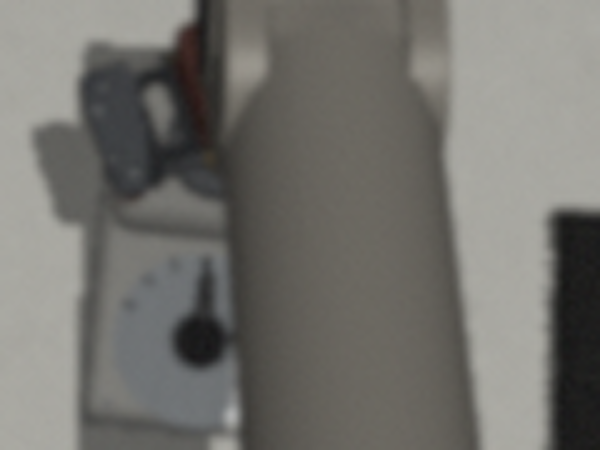

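Run:
```python
from h import *
f=np.load("side2.npz"); p=f["p"]; C=cloud("side",p,f["d"]); z=C[...,2]; v,u=np.mgrid[:420,:560]
near=np.hypot(C[...,0]-.583,C[...,1]+.098)<.035
for lo,hi,r,nm in((.168,.205,.0088,"tube"),(.126,.140,.024,"cup rim"),(.118,.126,.024,"cup side"),(.110,.118,.02,"cup low")):
    m=near&(z>lo)&(z<hi); Q=C[m]
    if len(Q)<5: print(nm,len(Q)); continue
    # algebraic-free: least squares circle fit with free radius and fixed radius
    from scipy.optimize import least_squares
    fr=lambda q:np.hypot(Q[:,0]-q[0],Q[:,1]-q[1])-q[2]
    a=least_squares(fr,[.583,-.098,r],loss="soft_l1",f_scale=.001).x
    b=least_squares(lambda q:fr([*q,r]),[.583,-.098],loss="soft_l1",f_scale=.001).x
    print(nm,len(Q),a.round(4),b.round(4),"u",u[m].min(),u[m].max(),Q[:,2].max().round(4),Q[:,2].min().round(4))
```

```text
tube 70 [ 0.5811 -0.0921  0.0062] [ 0.5833 -0.0964] u 293 298 0.2049 0.1682
cup rim 69 [ 0.5836 -0.0961  0.0191] [ 0.5821 -0.0977] u 288 302 0.1352 0.1261
cup side 44 [ 0.5837 -0.0965  0.0189] [ 0.5858 -0.1012] u 288 302 0.126 0.1184
cup low 23 [ 0.5826 -0.0961  0.0152] [ 0.5855 -0.101 ] u 290 301 0.118 0.1102
```

The top view is blocked by the arm (the cup is hidden), though the pointer still sits on the mark at (205,265). The side-view depth puts tube and cup axes within about 1 mm, so I'll descend.

>>> drive_tool --pt "0.0 0 0.0008 0.01 0 0 0" --pt "0.0 0 0.0008 0.02 0 0 0" --pt "0.0 0 0.0008 0.025 0 0 0" --pt "0.0 0 0.0008 0.03 0 0 0" --pt "0.0 0 0.0008 0.034 0 0 0" --pt "0.0 0 0.0008 0.037 0 0 0" --pt "0.0 0 0.0008 0.039 0 0 0" --pt "0.0 0 0.0008 0.039 0 0 0" --pt "0.0 0 0.0008 0.039 0 0 0" --pt "0.0 0 0.0008 0.039 0 0 0"

```text
clock: 11.4
position: [0.5834, -0.0998, 0.1809]
orientation: [[0.939, 0.343, 0.001], [0.343, -0.939, -0.0], [0.0, 0.0, -1.0]]
contact_force: [0.1, 0.4, 0.3]
gripper_width: 0.0196
gripper_force: 30.0
```

>>> drive_tool --pt "0.0 0 -0.001 0.001 0 0 0" --pt "0.0 0 -0.001 0.002 0 0 0" --pt "0.0 0 -0.001 0.003 0 0 0" --pt "0.0 0 -0.001 0.004 0 0 0" --pt "0.0 0 -0.001 0.005 0 0 0" --pt "0.0 0 -0.001 0.006 0 0 0" --pt "0.0 0 -0.001 0.006 0 0 0" --pt "0.0 0 -0.001 0.006 0 0 0" --pt "0.0 0 -0.001 0.006 0 0 0" --pt "0.0 0 -0.001 0.006 0 0 0"

```text
clock: 12.4
position: [0.583, -0.0989, 0.1748]
orientation: [[0.939, 0.343, 0.0], [0.343, -0.939, -0.0], [0.0, 0.0, -1.0]]
contact_force: [-0.8, -0.2, 3.8]
gripper_width: 0.0196
gripper_force: 30.0
```

>>> drive_tool --pt "0.0 0 0 0.001 0 0 0" --pt "0.0 0 0 0.002 0 0 0" --pt "0.0 0 0 0.003 0 0 0" --pt "0.0 0 0 0.003 0 0 0" --pt "0.0 0 0 0.003 0 0 0" --pt "0.0 0 0 0.003 0 0 0" --pt "0.0 0 0 0.003 0 0 0" --pt "0.0 0 0 0.003 0 0 0"

```text
clock: 13.2
position: [0.5832, -0.0989, 0.1721]
orientation: [[0.939, 0.343, 0.001], [0.343, -0.939, -0.0], [0.001, 0.0, -1.0]]
contact_force: [-0.8, 0.8, 6.0]
gripper_width: 0.0195
gripper_force: 30.0
```

Run:
```python
from h import *
p,d=eyes.camera("side"); s=sensors.read_state(); print(s["clock"],s["position"].round(4),s["contact_force"].round(2),s["gripper_force"],s["gripper_width"])
C=cloud("side",p,d); z=C[...,2]; near=np.hypot(C[...,0]-.583,C[...,1]+.098)<.035
D=np.load("side2.npz"); z0=cloud("side",D["p"],D["d"])[...,2]
m=(cv2.cvtColor(p,cv2.COLOR_RGB2GRAY)<70); m0=(cv2.cvtColor(D["p"],cv2.COLOR_RGB2GRAY)<70)
for r in range(196,212): print(r,z[r,290].round(3),z0[r,290].round(3),m[r,284:306].sum(),m0[r,284:306].sum())
cv2.imwrite("pics/side3.png",cv2.resize(p[130:250,240:380],None,fx=5,fy=5,interpolation=cv2.INTER_CUBIC)[:,:,::-1])
```

```text
13.25 [ 0.5832 -0.0989  0.172 ] [-1.03  0.32  6.52] 30.00121772289276 0.019477928676651424
196 -0.193 -0.192 0 0
197 -0.199 -0.198 0 0
198 -0.202 -0.203 0 0
199 0.001 0.0 0 0
200 -0.001 0.001 0 0
201 -0.001 0.132 0 9
202 0.001 0.133 0 13
203 0.126 0.133 6 13
204 0.125 0.132 6 12
205 0.129 0.13 7 11
206 0.127 0.126 8 11
207 0.122 0.12 13 13
208 0.119 0.119 8 9
209 0.118 0.113 10 6
210 0.113 0.11 6 8
211 0.107 0.108 7 5
```

View pics/side3.png

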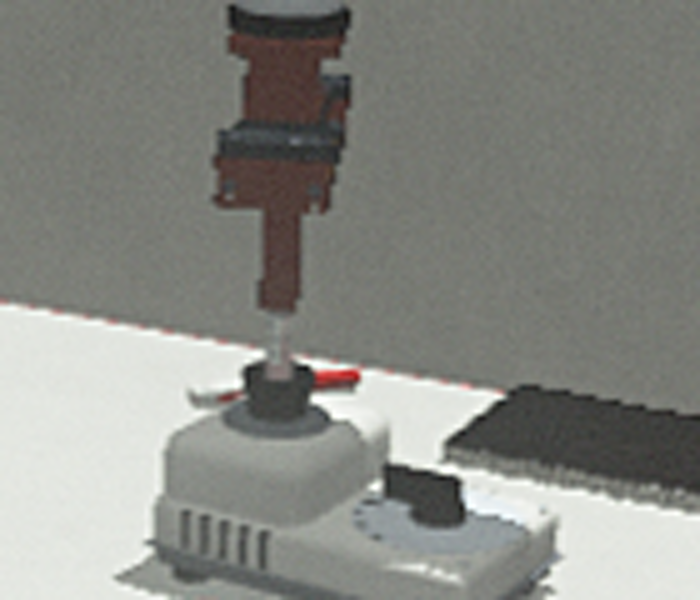

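The side view shows the tube upright in the cup, at crop (280,345). The rim has dropped from row 355 to 365. Force (6.5 N), TCP height (floor at 0.1153 m) and the rim depth all put the cup at about 5 mm. I'm handing in.

```bash
python3 -c "
from bench import ctrl
print(ctrl.sign_off())"
```

```text
the job is handed in; nothing more can be done
None
```

The job is handed in, with no verdict returned: the speed pointer is on the long middle mark, and the tube is still gripped upright in the mixer cup, holding it about 5 mm down at roughly 6.5 N.

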